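Find the firmest bumper and fit it

ROBOT

A 7-joint arm with a two-finger parallel gripper is mounted at the origin on the work surface. World frame = base frame: x ahead of the robot, y to its left, z up, the work surface at z = 0. Lengths are in m, angles in rad, forces in N, time in s.
With the tool pointing down it reaches from about 0.4 to 0.85 m from the base axis. Payload 4.4 kg.
Tool frame: the origin (TCP) lies at the very end of the fingers, on their centre line; the grasp point (between the pads) lies 19 mm behind it; z points along the fingers, y is the line along which they close (so a half turn about z gives the same grasp; the last joint's range is limited). The gripper opens to 94 mm and grips with 3 to 60 N. Pads are 16 mm wide; open, the fingers measure 119 mm over their backs; the gripper's body (75 mm by 177 mm) begins 78 mm behind the grasp point.
Start: joints at [-1.289, 0.628, 0.038, 1.517, -0.027, 0.996, -0.02], TCP at [0.222, 0.611, 0.184] pointing down, gripper open.
Joint ranges: [-3.06, 3.06], [-0.37, 2.12], [-1.25, 1.32], [0.18, 2.47], [-1.1, 4.24], [0.23, 1.98], [-2.94, 2.94]. Speed limits (rad/s): [2.57, 2.57, 3.14, 3.14, 3.14, 3.14, 3.14].

INTERFACE

Orientations are given as a rotation vector (axis times angle).
In Python, from plant import * gives the robot as it stands.
- The arm moves only by the tool move_arm, never from a script. Its argument "series" is a list of rows, each an object with "dp": the shift along the world's x, y, z in units of 0.12 m (1.0 is 0.12 m), a list of three; "dr": the turn, a rotation vector about the world's x, y, z in units of 2 pi rad (1.0 is 2 pi rad), a list of three. A call has 1 to 20 rows; each row is the pose to reach, as a shift and turn from the pose commanded when the call began, turning the shorter way round; what a row does not reach only later rows make up. A row lasts 1/10 s, in which the tool goes at most 50 mm and 8.59 degrees, less where a joint would pass 70% of its speed; a pose out of reach is approached as far as the arm can. A call with a number of a shift or a turn outside -1 to 1 is refused whole. A call with a gripper value outside its range is refused whole. "claw" is the opening, from 0 (shut) to 1 (fully open), set as the call begins (left out, the last holds). The fingers move at their own pace and stop on an object; the grip force is fixed at half the most. Time passes only in rows, so rows that repeat a pose let the fingers close. It gives the time, the measured TCP pose, the force, the opening and the grip force at its end, in the units of the state.
- get_state(): the state, without advancing time (a new reading comes with each control period).
- capture(name): name is "scene" or "top" or "wrist"; returns a dict with "frame" (400x640x3 uint8, red, green, blue), "fov_y" (degrees; the focal length in pixels is half the picture's height over the tangent of half this angle, whatever the lens; pixels are square), "cx", "cy" (the principal point, pixels), "rvec" (rotation vector, rad) and "tvec" (3), from world to camera coordinates, as OpenCV has them. Camera axes: x right, y down, z forward; pixel columns grow to the right and rows downward; lengths in m; the calibration is good to about 2 mm. A picture is of the moment at which its call begins. There is no depth.
- sign_off(): hands the job in; it is judged then, once.
The state is a dict: "time_s": time; "joints": joint angles; "joint_velocities": joint speeds; "joint_torque": joint torques, N m; "tool_pos": TCP position; "eef_rot": TCP orientation; "contact_force": force on the tool from outside, world axes, zero at the start; "ft_torque": the same for the moment, N m; "opening": finger opening in m; "finger_force": force on a finger pad.
Only numpy, scipy, OpenCV 4.12 (cv2) and the standard library are available. Lean on these libraries where they do the work, as an engineer would, in place of code of your own. Each camera call takes 0.05 s, during which the arm holds its last target. There are 200 camera calls.

TASK

Three spring bumpers in the test rack look alike, but only the firmest is good for the rover. Push each rubber cap in turn straight down about 6 mm, so that its orange marker ends in the green band, and feel how hard it resists; then move the firmest one into the rover's socket, fully home and upright, and with it there push its cap down about 6 mm once more to check it. Never push a cap harder than 20 N, and leave the other two bumpers in their seats and everything else on the table alone.

Things in the scene. Friction and masses are not known exactly. Their poses are not given: they have to be found in the camera images.
- bumper_a: one of three spring bumpers that look the same: a 40 x 40 x 34 mm light grey plastic block with dark holes in its sides (hold it by two opposite sides of this block), with a round black rubber cap above it on a sprung stem; 54 mm tall overall, about 0.14 kg. Origin: centre of the underside; z up; a short black tongue on the cap points to +x. It starts loose in one of the rack's seats, in any order; the letter says nothing about its stiffness
- cap_a: the black rubber cap of bumper_a, 32 mm across and 8 mm thick; origin: centre of its top face, 54 mm above the underside of the bumper when free. It goes straight down against a spring, at most 12 mm. Softer ones begin to yield at about 2 N; at 6 mm the softest pushes back with about 3.5 N, the middle one with about 6 N, the firmest (which yields only from 5 N) with about 14 N, passing 20 N at 10 mm; at 12 mm any of them is at its hard stop
- bumper_b: one of three spring bumpers that look the same: a 40 x 40 x 34 mm light grey plastic block with dark holes in its sides (hold it by two opposite sides of this block), with a round black rubber cap above it on a sprung stem; 54 mm tall overall, about 0.14 kg. Origin: centre of the underside; z up; a short black tongue on the cap points to +x. It starts loose in one of the rack's seats, in any order; the letter says nothing about its stiffness
- cap_b: the black rubber cap of bumper_b, 32 mm across and 8 mm thick; origin: centre of its top face, 54 mm above the underside of the bumper when free. It goes straight down against a spring, at most 12 mm. Softer ones begin to yield at about 2 N; at 6 mm the softest pushes back with about 3.5 N, the middle one with about 6 N, the firmest (which yields only from 5 N) with about 14 N, passing 20 N at 10 mm; at 12 mm any of them is at its hard stop
- bumper_c: one of three spring bumpers that look the same: a 40 x 40 x 34 mm light grey plastic block with dark holes in its sides (hold it by two opposite sides of this block), with a round black rubber cap above it on a sprung stem; 54 mm tall overall, about 0.14 kg. Origin: centre of the underside; z up; a short black tongue on the cap points to +x. It starts loose in one of the rack's seats, in any order; the letter says nothing about its stiffness
- cap_c: the black rubber cap of bumper_c, 32 mm across and 8 mm thick; origin: centre of its top face, 54 mm above the underside of the bumper when free. It goes straight down against a spring, at most 12 mm. Softer ones begin to yield at about 2 N; at 6 mm the softest pushes back with about 3.5 N, the middle one with about 6 N, the firmest (which yields only from 5 N) with about 14 N, passing 20 N at 10 mm; at 12 mm any of them is at its hard stop
- rack: white test rack, a fixed plate 110 (x) x 290 (y) x 10 mm, origin at the centre of its underside; three seats in a row along its y, 95 mm apart, each with a 4 mm high lip round the bumper (1.5 mm play), and on the +x side of each seat a white post 50 mm tall (above the plate) with a green band and an orange marker
- seat_1 (a point): centre of the rack's seat at the +y end of the row, on the upper face of the plate where the bumper stands; marker_1 belongs to it
- marker_1 (a joint): orange depth marker of seat_1, a tab that slides down its post: 0 m at the top (start), at most 0.0125. The tongue of a squeezed cap pushes it down (about 0.5 N) and it stays where it was left, so it keeps the deepest squeeze less 0.5 mm of free play. The green band spans 4 to 9 mm of its travel
- seat_2 (a point): centre of the rack's seat at the middle of the row, on the upper face of the plate where the bumper stands; marker_2 belongs to it
- marker_2 (a joint): orange depth marker of seat_2, a tab that slides down its post: 0 m at the top (start), at most 0.0125. The tongue of a squeezed cap pushes it down (about 0.5 N) and it stays where it was left, so it keeps the deepest squeeze less 0.5 mm of free play. The green band spans 4 to 9 mm of its travel
- seat_3 (a point): centre of the rack's seat at the -y end of the row, on the upper face of the plate where the bumper stands; marker_3 belongs to it
- marker_3 (a joint): orange depth marker of seat_3, a tab that slides down its post: 0 m at the top (start), at most 0.0125. The tongue of a squeezed cap pushes it down (about 0.5 N) and it stays where it was left, so it keeps the deepest squeeze less 0.5 mm of free play. The green band spans 4 to 9 mm of its travel
- rover: small magenta four-wheeled rover, fixed, 150 (x) x 152 (y) mm, deck top 48 mm above the table, front to -x; an orange circuit board 8 mm thick (40 x 70 mm) lies on the rear of the deck, its near edge 65 mm behind the socket's centre; origin: centre of the footprint, at table height. A yellow 150 x 150 x 30 mm parts tray stands on the other side of the rack
- socket (a point): centre of the floor of the rover's square bumper socket, on the deck's upper face (48 mm above the table), 35 mm in front of the rover's centre; a grey lip 5 mm high and 5 mm wide surrounds a 44 x 44 mm opening (2 mm play all round); axes as the rover's
- servo: bystander, leave alone: blue servo, 54 x 20 x 42 mm, standing; origin at its underside
- gear_motor: bystander, leave alone: yellow gear motor with a steel end, about 90 x 22 x 19 mm, lying; origin at its underside
- wheel: bystander, leave alone: black tyre with yellow hub, 64 mm across, 26 mm thick, lying flat; origin at its underside
- beam: bystander, leave alone: grey perforated beam, 112 x 16 x 16 mm; origin at its underside
- battery_pack: bystander, leave alone: battery holder with four cells, 62 x 58 x 19 mm; origin at its underside
- screwdriver: bystander, leave alone: red-handled screwdriver, 170 mm long, lying; origin at its underside

How it is judged:
By the outcome, as a careful person would: the job done as asked, in the order asked, and still so for the second after the job is handed in, with the robot touching nothing.
It also fails if it takes over 64 s, if anything falls off the work surface, if the arm or the gripper's body presses on something with over 40 N, if the wrist force passes 120 N, or if a joint passes its speed limit or range.

## Working session

There is one attempt and no reset: what is moved stays moved. The work goes in short steps, Python scripts to look and compute and a tool call to move; the robot and the scene stay as the last step left them, time stands still between calls to the robot, and variables do not carry over. Pictures are saved under pics/ and viewed, at most 10 in all, crops included, and the job is handed in when it is done.

Besides the shell and the picture viewer there is one more tool, called after "Emit:" as name([rows], argument=value, ...), one row to a line, values as JSON. move_arm: Moves the arm, as the interface text tells. Shifts and turns lie within -1 to 1; 1 stands for 0.12 m of shift or 2 pi rad of turn. Its arguments: {"type":"object","properties":{"series":{"type":"array","items":{"type":"object","properties":{"dp":{"type":"array","items":{"type":"number"}},"dr":{"type":"array","items":{"type":"number"}}}}},"claw":{"type":"number"}},"required":["series"]}

```bash
mkdir -p pics; cat > h.py <<'E'
from plant import *
import numpy as np, cv2
def cap(n,save=None):
    c=capture(n)
    if save: cv2.imwrite('pics/'+save,c['frame'][:,:,::-1])
    f=200/np.tan(np.radians(c['fov_y'])/2)
    c['K']=np.array([[f,0,c['cx']],[0,f,c['cy']],[0,0,1.]])
    c['R']=cv2.Rodrigues(np.array(c['rvec'],float))[0]; c['t']=np.array(c['tvec'],float)
    return c
def ray(c,uv,z):
    d=c['R'].T@np.linalg.inv(c['K'])@np.array([*uv,1.]); o=-c['R'].T@c['t']
    return o+d*(z-o[2])/d[2]
def proj(c,P):
    return cv2.projectPoints(np.array(P,float).reshape(-1,3),c['R'],c['t'],c['K'],None)[0].reshape(-1,2)
E
python3 - <<'E'
from h import *
import pickle
for n in['top','scene']:
    c=cap(n,n+'1.png'); pickle.dump(c,open(n+'.pkl','wb')); print(n,-c['R'].T@c['t'],c['K'][0,0],c['R'].round(2).tolist())
s=get_state();print({k:np.round(v,3).tolist() for k,v in s.items()})
E
```

```text
top [0.46875708 0.005254   1.02723217] 380.75237040032613 [[0.03, -1.0, 0.03], [-0.99, -0.03, -0.15], [0.15, -0.02, -0.99]]
scene [1.14694033 0.83762818 0.78348341] 459.39081661108423 [[-0.85, 0.52, 0.02], [0.29, 0.51, -0.81], [-0.43, -0.69, -0.58]]
{'time_s': 0.1, 'joints': [-1.289, 0.629, 0.038, 1.518, -0.027, 0.996, -0.02], 'joint_velocities': [-0.0, -0.001, 0.0, -0.001, -0.002, 0.0, 0.001], 'joint_torque': [0.002, -55.08, 1.148, -18.712, -0.052, 0.019, 0.0], 'tool_pos': [0.221, 0.611, 0.183], 'eef_rot': [-0.544, -3.094, 0.003], 'contact_force': [0.561, -0.044, -0.349], 'ft_torque': [0.01, -0.027, -0.044], 'finger_force': 0.0, 'opening': 0.094}
```

View pics/top1.png

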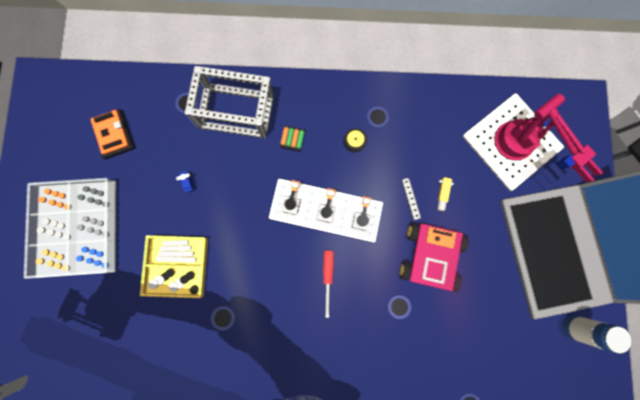

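View pics/scene1.png

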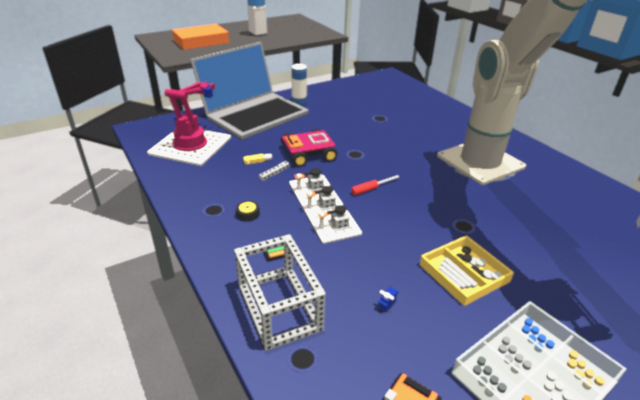

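The top view shows the rack with caps near (291,204), (326,212) and (363,219). The rover's socket is near (435,271), with the beam, gear motor, wheel and screwdriver nearby.

```bash
python3 - <<'E'
from h import *
import pickle
c=pickle.load(open('top.pkl','rb'))
for uv,z in[((291,204),.064),((326,212),.064),((363,219),.064),((435,271),.053),((441,237),.056),((329,268),.015)]: print(uv,ray(c,uv,z).round(4))
hsv=cv2.cvtColor(c['frame'],cv2.COLOR_RGB2HSV)
m=((hsv[...,1]<60)&(hsv[...,2]>150)).astype(np.uint8)
m[:175]=0;m[245:]=0;m[:,:262]=0;m[:,390:]=0
m=cv2.morphologyEx(m,cv2.MORPH_CLOSE,np.ones((13,13)))
k=max(cv2.findContours(m,0,2)[0],key=cv2.contourArea); b=cv2.boxPoints(cv2.minAreaRect(k))
P=np.array([ray(c,q,.01) for q in b]);print(b,P.round(4),P.mean(0),[np.linalg.norm(P[i]-P[i-1]) for i in range(4)])
E
```

```text
(291, 204) [0.5936 0.0507 0.064 ]
(326, 212) [ 0.5759 -0.0391  0.064 ]
(363, 219) [ 0.5609 -0.1337  0.064 ]
(435, 271) [ 0.4355 -0.3198  0.053 ]
(441, 237) [ 0.5217 -0.3357  0.056 ]
(329, 268) [ 0.4342 -0.0529  0.015 ]
[[267.34778 218.66994]
 [277.07275 175.88014]
 [385.21417 200.45775]
 [375.4892  243.24754]] [[ 0.5591  0.1147  0.01  ]
 [ 0.6763  0.094   0.01  ]
 [ 0.6184 -0.2013  0.01  ]
 [ 0.5023 -0.1756  0.01  ]] [ 0.58902512 -0.042058    0.01      ] [np.float64(0.29578836632822403), np.float64(0.11911339989545491), np.float64(0.3009420165699959), np.float64(0.11885544786155476)]
```

Emit:
move_arm([
  {"dp":[0.5,-0.9,0.1],"dr":[0,0,0.0264]},
  {"dp":[0.5,-0.9,0.1],"dr":[0,0,0.0264]},
  {"dp":[0.5,-0.9,0.1],"dr":[0,0,0.0264]},
  {"dp":[0.5,-0.9,0.1],"dr":[0,0,0.0264]},
], claw=0)

```text
time_s: 0.5
tool_pos: [0.2849, 0.499, 0.1962]
eef_rot: [0.295, 3.126, -0.004]
contact_force: [-0.5, 0.1, -0.1]
opening: 0.0654
finger_force: 0.0
```

Emit:
move_arm([
  {"dp":[0.5,-0.9,0.1],"dr":[0,0,0]},
  {"dp":[0.5,-0.9,0.1],"dr":[0,0,0]},
  {"dp":[0.5,-0.9,0.1],"dr":[0,0,0]},
  {"dp":[0.5,-0.9,0.1],"dr":[0,0,0]},
])

```text
time_s: 0.9
tool_pos: [0.3436, 0.3925, 0.2081]
eef_rot: [0.293, 3.127, -0.002]
contact_force: [-0.3, 0.5, -0.1]
opening: 0.0334
finger_force: 0.0
```

Emit:
move_arm([
  {"dp":[0.5,-0.9,0.1],"dr":[0,0,0]},
  {"dp":[0.5,-0.9,0.1],"dr":[0,0,0]},
  {"dp":[0.5,-0.9,0.1],"dr":[0,0,0]},
  {"dp":[0.5,-0.9,0.1],"dr":[0,0,0]},
])

```text
time_s: 1.3
tool_pos: [0.4031, 0.2857, 0.22]
eef_rot: [0.292, 3.127, -0.0]
contact_force: [0.2, 0.4, 0.2]
opening: 0.0023
finger_force: 0.0
```

Emit:
move_arm([
  {"dp":[0.5,-0.9,0.1],"dr":[0,0,0]},
  {"dp":[0.5,-0.9,0.1],"dr":[0,0,0]},
  {"dp":[0.5,-0.9,0.1],"dr":[0,0,0]},
  {"dp":[0.5,-0.9,0.1],"dr":[0,0,0]},
])

```text
time_s: 1.7
tool_pos: [0.4632, 0.1785, 0.2319]
eef_rot: [0.29, 3.127, 0.0]
contact_force: [-0.2, 0.7, 0.6]
opening: 0.0004
finger_force: 0.0
```

Emit:
move_arm([
  {"dp":[0.5,-0.9,0.1],"dr":[0,0,0]},
  {"dp":[0.5,-0.9,0.1],"dr":[0,0,0]},
  {"dp":[0.5,-0.9,0.1],"dr":[0,0,0]},
  {"dp":[0.5,-0.9,0.1],"dr":[0,0,0]},
  {"dp":[0.5,-0.9,0.1],"dr":[0,0,0]},
])

```text
time_s: 2.2
tool_pos: [0.521, 0.0747, 0.2433]
eef_rot: [-0.28, -3.128, -0.003]
contact_force: [-1.0, 0.4, 0.6]
opening: 0.0008
finger_force: 0.0
```

```bash
python3 - <<'E'
from h import *
import pickle
c=cap('wrist'); pickle.dump(c,open('w1.pkl','wb')); s=get_state()
print(s['tool_pos'],s['eef_rot'],s['contact_force'],-c['R'].T@c['t'],c['K'][0,0],c['R'].round(2).tolist())
cv2.imwrite('pics/w1.png',c['frame'][:,:,::-1])
E
```

```text
[0.52065913 0.0750104  0.24330088] [-2.78067506e-01 -3.12761636e+00 -2.83095174e-03] [ 0.99875919  0.82917114 -0.08339617] [0.44768306 0.08782268 0.44462567] 291.03764648065186 [[0.18, 0.98, 0.0], [0.95, -0.17, 0.25], [0.25, -0.04, -0.97]]
```

View pics/w1.png

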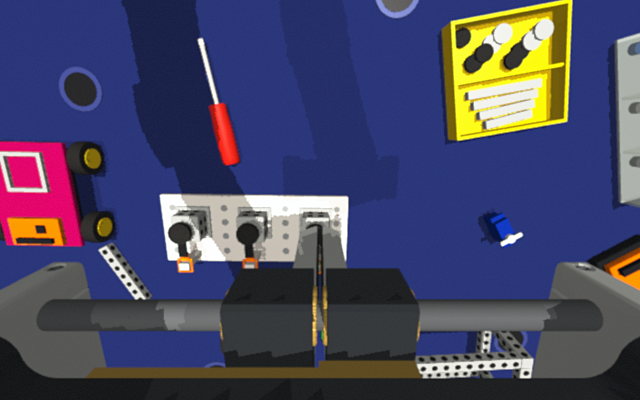

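The wrist view shows caps 3 and 2 at about (181,232) and (249,229), and the upper plate corners at (161,196) and (348,197). The socket lip is centred near (25,171).

```bash
python3 - <<'E'
from h import *
import pickle
c=pickle.load(open('w1.pkl','rb'))
for uv,z in[((181,232),.064),((249,229),.064),((161,196),.01),((348,197),.01),((2,152),.053),((46,150),.053),((48,190),.053),((7,192),.053),((185,265),.06),((250,264),.06)]: print(uv,ray(c,uv,z).round(4))
A,B=ray(c,(161,196),.01)[:2],ray(c,(348,197),.01)[:2]
print('len',np.linalg.norm(B-A)); y=(B-A)/np.linalg.norm(B-A); x=np.array([y[1],-y[0]]); o=(A+B)/2+.055*x
print('yaw',np.degrees(np.arctan2(x[1],x[0])),'ctr',o,[ (o+k*.095*y).round(4) for k in(1,0,-1)])
# dark cap blobs near the two caps
f=c['frame'].max(2)
for u,v in((181,232),(249,229)):
    w=f[v-20:v+20,u-20:u+20]; m=(w<45).astype(np.uint8); m=cv2.morphologyEx(m,cv2.MORPH_OPEN,np.ones((7,7)))
    n,l,st,ce=cv2.connectedComponentsWithStats(m); i=1+st[1:,4].argmax(); q=ce[i]+[u-20,v-20]; print(q,st[i],ray(c,q,.064).round(4))
E
```

```text
(181, 232) [ 0.5566 -0.1265  0.064 ]
(249, 229) [ 0.5692 -0.0325  0.064 ]
(161, 196) [ 0.5099 -0.1696  0.01  ]
(348, 197) [0.5628 0.1128 0.01  ]
(2, 152) [ 0.4082 -0.333   0.053 ]
(46, 150) [ 0.4162 -0.2745  0.053 ]
(48, 190) [ 0.4679 -0.2942  0.053 ]
(7, 192) [ 0.4605 -0.3508  0.053 ]
(185, 265) [ 0.6078 -0.1382  0.06  ]
(250, 264) [ 0.6231 -0.0452  0.06  ]
len 0.28733443274441783
yaw -10.608873391787625 ctr [ 0.59043969 -0.03856264] [array([0.6079, 0.0548]), array([ 0.5904, -0.0386]), array([ 0.5729, -0.1319])]Traceback (most recent call last):
  File "<stdin>", line 12, in <module>
ValueError: attempt to get argmax of an empty sequence
```

Emit:
move_arm([
  {"dp":[0.42,-0.89,-1.0],"dr":[0,0,-0.001]},
  {"dp":[0.42,-0.89,-1.0],"dr":[0,0,-0.001]},
  {"dp":[0.42,-0.89,-1.0],"dr":[0,0,-0.001]},
  {"dp":[0.42,-0.89,-1.0],"dr":[0,0,-0.001]},
  {"dp":[0.42,-0.89,-1.0],"dr":[0,0,-0.001]},
  {"dp":[0.42,-0.89,-1.0],"dr":[0,0,-0.001]},
])

```text
time_s: 2.85
tool_pos: [0.572, -0.0325, 0.1245]
eef_rot: [0.291, 3.128, 0.003]
contact_force: [-0.4, -0.5, -0.2]
opening: 0.0004
finger_force: 0.0
```

```bash
python3 - <<'E'
from h import *
import pickle
c=cap('wrist','w2.png'); pickle.dump(c,open('w2.pkl','wb')); s=get_state()
print(s['tool_pos'],s['eef_rot'],s['contact_force'],-c['R'].T@c['t'])
E
```

```text
[ 0.57244483 -0.03242787  0.1251567 ] [0.28986525 3.12679947 0.00326187] [-0.17560427 -0.16144176  0.37106451] [ 0.4984977  -0.01892291  0.32575119]
```

View pics/w2.png

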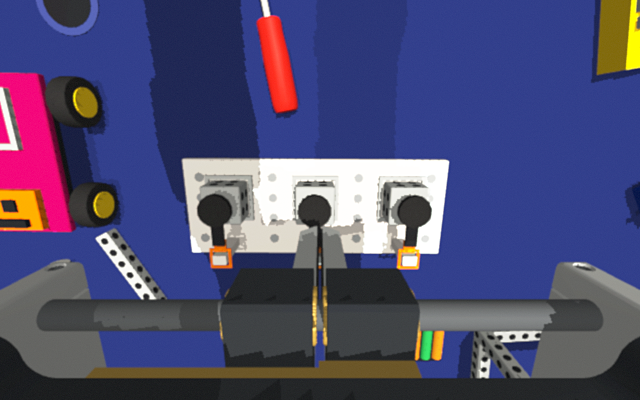

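Caps 3, 2 and 1 appear at about (214,210), (314,210) and (414,211). The plate's rear corners are at (183,160) and (449,161), and its front corners at about (191,253) and (440,254).

```bash
python3 - <<'E'
from h import *
import pickle
c=pickle.load(open('w2.pkl','rb'))
f=c['frame'].max(2)
Q=[]
for u,v in((414,211),(314,210),(214,210)):
    w=f[v-24:v+24,u-24:u+24]; m=(w<60).astype(np.uint8); m=cv2.morphologyEx(m,cv2.MORPH_OPEN,cv2.getStructuringElement(2,(17,17)))
    n,l,st,ce=cv2.connectedComponentsWithStats(m); 
    if n<2: print('none',u);continue
    i=1+st[1:,4].argmax(); x,y,a,b=st[i][:4]; q=np.array([x+(a-1)/2+u-24,y+(b-1)/2+v-24]); Q.append(ray(c,q,.062)); print(q,st[i],Q[-1].round(4))
for uv in((183,160),(449,161),(440,254),(191,253)): print(ray(c,uv,.01).round(4))
d=Q[0]-Q[-1]; print(np.linalg.norm(d),np.degrees(np.arctan2(-d[0],d[1])), (Q[0]+Q[-1])/2)
E
```

```text
[414.  211.5] [  8   9  33  32 800] [0.5945 0.055  0.062 ]
[314. 210.] [  9   9  31  31 756] [ 0.5754 -0.0379  0.062 ]
[214.5 210.5] [  8   8  34  34 854] [ 0.5585 -0.1304  0.062 ]
[ 0.509  -0.1701  0.01  ]
[0.5633 0.1128 0.01  ]
[0.6715 0.0943 0.01  ]
[ 0.6156 -0.1939  0.01  ]
0.1888106611220884 -10.994968762749684 [ 0.57648428 -0.03770755  0.062     ]
```

Emit:
move_arm([
  {"dp":[0.035,-0.043,-0.2],"dr":[0,0,-0.0015]},
  {"dp":[0.035,-0.043,-0.35],"dr":[0,0,-0.0015]},
  {"dp":[0.035,-0.043,-0.45],"dr":[0,0,-0.0015]},
  {"dp":[0.035,-0.043,-0.45],"dr":[0,0,-0.0015]},
  {"dp":[0.035,-0.043,-0.45],"dr":[0,0,-0.0015]},
])

```text
time_s: 3.4
tool_pos: [0.5767, -0.0398, 0.0709]
eef_rot: [0.308, 3.125, 0.001]
contact_force: [0.2, -0.6, -0.9]
opening: 0.0005
finger_force: 0.0
```

Emit:
move_arm([
  {"dp":[0,0.015,-0.03],"dr":[0,0,0]},
  {"dp":[0,0.015,-0.05],"dr":[0,0,0]},
  {"dp":[0,0.015,-0.075],"dr":[0,0,0]},
  {"dp":[0,0.015,-0.075],"dr":[0,0,0]},
  {"dp":[0,0.015,-0.075],"dr":[0,0,0]},
])

```text
time_s: 3.9
tool_pos: [0.5761, -0.0392, 0.0608]
eef_rot: [-0.31, -3.126, 0.0]
contact_force: [-0.1, -0.7, -0.7]
opening: 0.0002
finger_force: 0.0
```

Emit:
move_arm([
  {"dp":[0,0,-0.008],"dr":[0,0,0]},
  {"dp":[0,0,-0.016],"dr":[0,0,0]},
  {"dp":[0,0,-0.016],"dr":[0,0,0]},
  {"dp":[0,0,-0.016],"dr":[0,0,0]},
])

```text
time_s: 4.3
tool_pos: [0.5761, -0.0391, 0.059]
eef_rot: [-0.31, -3.126, -0.0]
contact_force: [-1.1, -0.1, -0.4]
opening: 0.0007
finger_force: 0.0
```

```bash
python3 - <<'E'
from h import *
c=cap('scene'); s=get_state()
print(s['tool_pos'],s['contact_force'],s['ft_torque'])
u=proj(c,[.5765,-.0377,.05])[0].astype(int);print(u)
w=c['frame'][u[1]-60:u[1]+60,u[0]-80:u[0]+80,::-1]
cv2.imwrite('pics/s2.png',cv2.resize(w,None,fx=5,fy=5,interpolation=cv2.INTER_CUBIC))
E
```

```text
[ 0.57610852 -0.03905822  0.05895318] [ 0.31675919  0.36932785 -0.20727795] [0.00532422 0.02606705 0.04225649]
[327 192]
```

View pics/s2.png

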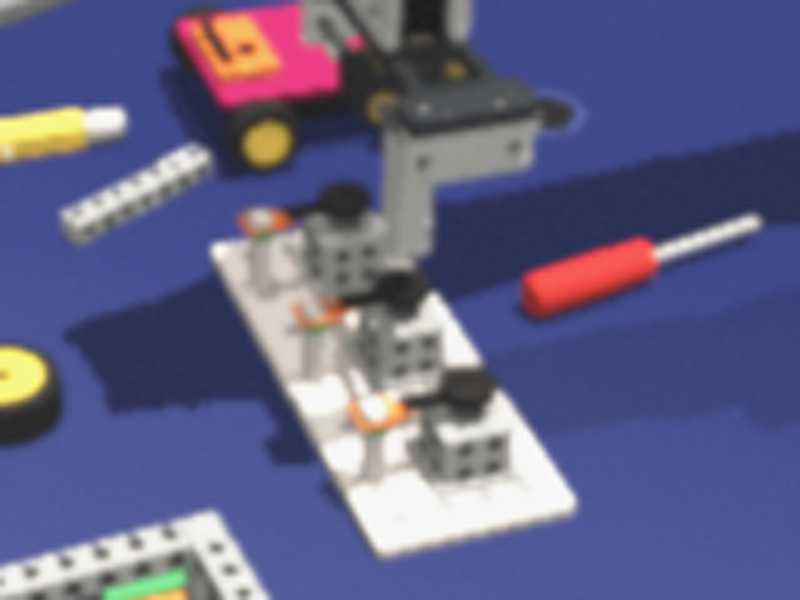

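The crop shows the closed fingertip ending near (415,255), just above and behind cap 2 (about (403,282)). They don't seem to be touching, so I'll check by projection.

```bash
python3 - <<'E'
from h import *
import pickle
c=pickle.load(open('scene.pkl','rb'))
s=get_state()
for n,p in(('tcp',s['tool_pos']),('tcp+10',np.array(s['tool_pos'])+[0,0,.01]),('cap2',[.5765,-.0377,.064]),('cap1',[.5945,.0555,.064]),('cap3',[.5585,-.131,.064])): print(n,(proj(c,p)[0]-[247,132])*5)
w=pickle.load(open('w2.pkl','rb'))
print('wrist',proj(w,[.5724,-.0324,.125]))
for q in((415,255),(403,280),(470,378),(345,190)): print(q,ray(c,np.array(q)/5+[247,132],.064))
E
```

```text
tcp [403.08609748 287.68307651]
tcp+10 [403.66101559 272.78077409]
cap2 [404.06971003 281.59468773]
cap1 [469.05181046 379.91561832]
cap3 [345.96160546 193.72614744]
wrist [[319.24349042 229.47281432]]
(415, 255) [ 0.55725767 -0.0570554   0.064     ]
(403, 280) [ 0.57619785 -0.03930813  0.064     ]
(470, 378) [0.59316009 0.05435281 0.064     ]
(345, 190) [ 0.55692281 -0.1347642   0.064     ]
```

Emit:
move_arm([
  {"dp":[0,0,-0.015],"dr":[0,0,0]},
  {"dp":[0,0,-0.03],"dr":[0,0,0]},
  {"dp":[0,0,-0.03],"dr":[0,0,0]},
  {"dp":[0,0,-0.03],"dr":[0,0,0]},
])

```text
time_s: 4.75
tool_pos: [0.576, -0.0391, 0.0552]
eef_rot: [-0.31, -3.126, 0.0]
contact_force: [0.0, 0.6, -0.2]
opening: 0.0001
finger_force: 0.0
```

Emit:
move_arm([
  {"dp":[0,0,-0.01],"dr":[0,0,0]},
  {"dp":[0,0,-0.02],"dr":[0,0,0]},
  {"dp":[0,0,-0.02],"dr":[0,0,0]},
])

```text
time_s: 5.05
tool_pos: [0.576, -0.039, 0.0528]
eef_rot: [-0.31, -3.126, -0.0]
contact_force: [-0.5, 1.1, 0.3]
opening: 0.0006
finger_force: 0.0
```

```bash
python3 - <<'E'
from h import *
c=cap('scene'); s=get_state()
print(s['tool_pos'],s['contact_force'],s['ft_torque'])
w=c['frame'][155:215,290:370,::-1]
w2=cap('wrist')['frame'][170:260,260:380,::-1]
a=cv2.resize(w,(800,600),interpolation=cv2.INTER_CUBIC)[:,100:500]
b=cv2.resize(w2,(400,300),interpolation=cv2.INTER_CUBIC)
cv2.imwrite('pics/s3.png',np.hstack([a,np.vstack([b,np.zeros((300,400,3),np.uint8)])]))
E
```

```text
[ 0.57602518 -0.03903615  0.05283253] [-0.35318467  0.7435685  -0.26505367] [ 0.011197    0.02062633 -0.03647488]
```

View pics/s3.png

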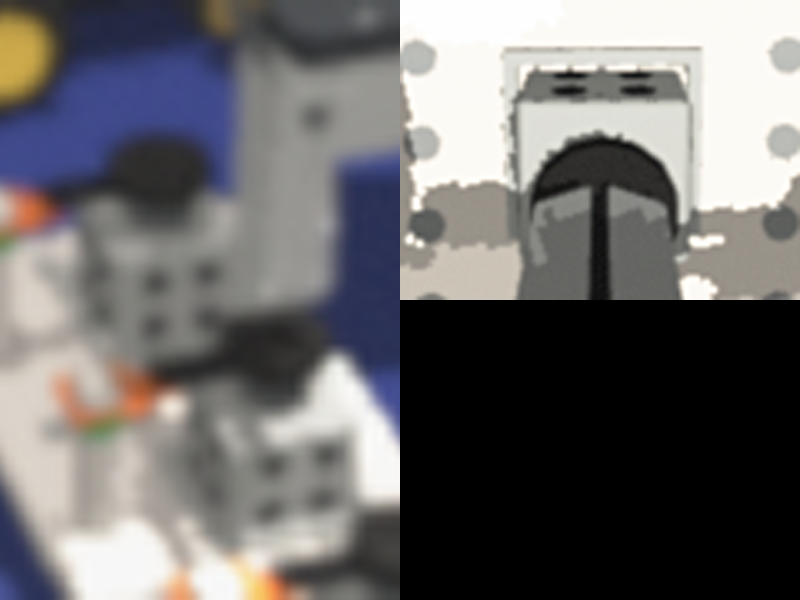

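The fingertip is centred over cap 2. In both cameras it ends roughly 10–15 mm above the reported TCP, so contact should be just below here. I'll continue in small steps.

Emit:
move_arm([
  {"dp":[0,0,-0.01],"dr":[0,0,0]},
  {"dp":[0,0,-0.02],"dr":[0,0,0]},
  {"dp":[0,0,-0.02],"dr":[0,0,0]},
  {"dp":[0,0,-0.02],"dr":[0,0,0]},
])

```text
time_s: 5.55
tool_pos: [0.5761, -0.039, 0.0505]
eef_rot: [-0.31, -3.126, -0.0]
contact_force: [1.1, 0.2, 0.8]
opening: 0.0002
finger_force: 0.0
```

Emit:
move_arm([
  {"dp":[0,0,-0.01],"dr":[0,0,0]},
  {"dp":[0,0,-0.017],"dr":[0,0,0]},
  {"dp":[0,0,-0.017],"dr":[0,0,0]},
  {"dp":[0,0,-0.017],"dr":[0,0,0]},
])

```text
time_s: 5.95
tool_pos: [0.5761, -0.039, 0.0485]
eef_rot: [-0.31, -3.126, -0.0]
contact_force: [-0.3, -0.8, 0.4]
opening: 0.0004
finger_force: 0.0
```

Emit:
move_arm([
  {"dp":[0,0,-0.01],"dr":[0,0,0]},
  {"dp":[0,0,-0.017],"dr":[0,0,0]},
  {"dp":[0,0,-0.017],"dr":[0,0,0]},
  {"dp":[0,0,-0.017],"dr":[0,0,0]},
])

```text
time_s: 6.35
tool_pos: [0.5761, -0.0391, 0.0464]
eef_rot: [-0.31, -3.126, -0.0]
contact_force: [-0.1, 0.2, -0.0]
opening: 0.0004
finger_force: 0.0
```

Emit:
move_arm([
  {"dp":[0,0,-0.01],"dr":[0,0,0]},
  {"dp":[0,0,-0.017],"dr":[0,0,0]},
  {"dp":[0,0,-0.017],"dr":[0,0,0]},
  {"dp":[0,0,-0.017],"dr":[0,0,0]},
])

```text
time_s: 6.75
tool_pos: [0.5761, -0.0391, 0.0444]
eef_rot: [-0.31, -3.126, 0.0]
contact_force: [-0.1, 0.0, -0.2]
opening: 0.0003
finger_force: 0.0
```

```bash
cat >> h.py <<'E'
def marks(c):
    h=cv2.cvtColor(c['frame'],cv2.COLOR_RGB2HSV).astype(int)
    out=[]
    for i,(sx,sy) in enumerate(((.5945,.0555),(.5765,-.0377),(.5585,-.131))):
        u=proj(c,[sx+.045,sy-.009,.056])[0].round().astype(int)
        w=h[u[1]-9:u[1]+10,u[0]-10:u[0]+11]
        m=((w[...,0]<16)&(w[...,1]>90)&(w[...,2]>120)); y,x=np.nonzero(m)
        out.append((round(x.mean()+u[0]-10,2),round(y.mean()+u[1]-9,2),int(m.sum())) if m.any() else None)
    return out
E
python3 - <<'E'
from h import *
import pickle
a=pickle.load(open('scene.pkl','rb')); c=cap('scene'); pickle.dump(c,open('sc3.pkl','wb'))
print(marks(a),marks(c)); s=get_state(); print(s['tool_pos'],s['contact_force'])
for f in(a,c):
    g=f['frame'].max(2); m=g[183:200,318:337]; print(m)
E
```

```text
[(np.float64(323.5), np.float64(215.25), 16), (np.float64(311.81), np.float64(194.62), 21), (np.float64(300.0), np.float64(176.18), 22)] [(np.float64(322.94), np.float64(215.13), 31), (np.float64(311.29), np.float64(194.46), 24), (np.float64(301.06), np.float64(176.0), 17)]
[ 0.57613206 -0.03905273  0.0444302 ] [ 0.34856869  0.61747742 -0.46481253]
[[138 122 107 119 140 202 246 247 247 247 242 200 153 140 139 138 138 138
  140]
 [142 129 126 134 143 190 243 247 247 247 246 220 165 142 140 139 139 139
  139]
 [140 124 114 120 134 161 212 231 233 233 226 186 146 133 137 139 140 141
  140]
 [136 114  92  95 109 117 133 139 137 139 137 119 103 109 125 137 139 142
  140]
 [144 129 119 109  96  86  82  80  77  77  79  77  74  83 107 130 139 140
  141]
 [172 171 170 148 107  79  71  71  70  68  69  68  70  69  91 123 139 140
  141]
 [185 173 158 128  94  72  68  69  68  70  69  69  69  68  87 129 142 141
  140]
 [141 128 107  84  64  59  62  66  67  67  67  67  67  68 113 173 172 147
  141]
 [ 84  77  68  59  55  52  53  55  57  59  60  58  63  98 171 227 215 167
  144]
 [ 70  69  73  80  7
[... 1306 characters left out ...]
  42  42  43  45  48  57  85 158 220 194 127
   92]
 [ 46  49  55  61  66  65  54  47  43  41  45  47  78 138 205 237 228 175
  122]
 [ 85  81  89  99 103  94  73  59  52  52  51  59 108 183 223 239 243 229
  181]
 [145 111 111 118 119 107  89  74  66  65  67  77 127 201 228 237 245 244
  222]
 [185 121 113 121 124 119 107  94  87  86  95 121 160 213 229 234 241 243
  234]
 [166 109 106 121 129 138 129 123 132 142 155 187 211 226 230 231 232 239
  243]
 [138 102 101 114 140 172 160 146 176 201 211 218 222 226 226 222 214 224
  244]
 [132 108 100 104 139 182 170 150 173 208 216 211 197 189 186 180 173 202
  244]
 [122 108  98  91 120 159 165 147 147 169 178 173 158 136 122 125 144 192
  243]]
```

Emit:
move_arm([
  {"dp":[0,0,-0.01],"dr":[0,0,0]},
  {"dp":[0,0,-0.017],"dr":[0,0,0]},
  {"dp":[0,0,-0.017],"dr":[0,0,0]},
  {"dp":[0,0,-0.017],"dr":[0,0,0]},
])

```text
time_s: 7.2
tool_pos: [0.5762, -0.039, 0.0425]
eef_rot: [0.31, 3.126, 0.0]
contact_force: [-0.8, 0.6, 2.3]
opening: 0.0006
finger_force: 1.0
```

Emit:
move_arm([
  {"dp":[0,0,-0.01],"dr":[0,0,0]},
  {"dp":[0,0,-0.017],"dr":[0,0,0]},
  {"dp":[0,0,-0.017],"dr":[0,0,0]},
  {"dp":[0,0,-0.017],"dr":[0,0,0]},
])

```text
time_s: 7.6
tool_pos: [0.5762, -0.0391, 0.0405]
eef_rot: [0.31, 3.126, 0.0]
contact_force: [-0.4, 0.6, 4.2]
opening: 0.0003
finger_force: 1.7
```

Emit:
move_arm([
  {"dp":[0,0,-0.008],"dr":[0,0,0]},
  {"dp":[0,0,-0.008],"dr":[0,0,0]},
  {"dp":[0,0,-0.008],"dr":[0,0,0]},
])

```text
time_s: 7.9
tool_pos: [0.5762, -0.0391, 0.0394]
eef_rot: [0.31, 3.126, 0.0]
contact_force: [-1.5, -0.6, 4.1]
opening: 0.0003
finger_force: 2.1
```

```bash
cat > f.py <<'E'
from h import *
c=cap('scene'); F=[]
for i in range(6): s=get_state(); F.append(s['contact_force']); cap('top')
print('pos',np.round(s['tool_pos'],4),'F',np.mean(F,0).round(2),np.std(F,0).round(2),marks(c))
E
python3 f.py
```

```text
pos [ 0.5762 -0.039   0.0394] F [-0.63  0.13  4.27] [0.56 0.47 0.38] [(np.float64(323.03), np.float64(215.21), 34), (np.float64(311.0), np.float64(195.05), 20), (np.float64(301.06), np.float64(176.0), 17)]
```

Emit:
move_arm([
  {"dp":[0,0,-0.012],"dr":[0,0,0]},
  {"dp":[0,0,-0.026],"dr":[0,0,0]},
  {"dp":[0,0,-0.026],"dr":[0,0,0]},
  {"dp":[0,0,-0.026],"dr":[0,0,0]},
])

```text
time_s: 8.65
tool_pos: [0.5762, -0.0391, 0.0364]
eef_rot: [0.31, 3.126, 0.0]
contact_force: [-1.0, -0.4, 6.8]
opening: 0.0006
finger_force: 3.1
```

```bash
python3 f.py
```

```text
pos [ 0.5762 -0.0391  0.0365] F [-1.14  0.12  6.11] [0.47 0.45 0.38] [(np.float64(322.94), np.float64(215.33), 33), (np.float64(310.84), np.float64(196.32), 19), (np.float64(301.06), np.float64(176.0), 17)]
```

Emit:
move_arm([
  {"dp":[0,0,-0.005],"dr":[0,0,0]},
  {"dp":[0,0,-0.005],"dr":[0,0,0]},
  {"dp":[0,0,-0.005],"dr":[0,0,0]},
  {"dp":[0,0,0.25],"dr":[0,0,0]},
  {"dp":[0.05,0.3,0.25],"dr":[0,0,0]},
  {"dp":[0.15,0.785,0.25],"dr":[0,0,0]},
  {"dp":[0.15,0.785,0.25],"dr":[0,0,0]},
  {"dp":[0.15,0.785,0.25],"dr":[0,0,0]},
  {"dp":[0.15,0.785,0.15],"dr":[0,0,0]},
  {"dp":[0.15,0.785,0.075],"dr":[0,0,0]},
  {"dp":[0.15,0.785,0.075],"dr":[0,0,0]},
  {"dp":[0.15,0.785,0.075],"dr":[0,0,0]},
])

```text
time_s: 10.2
tool_pos: [0.5935, 0.0537, 0.0446]
eef_rot: [-0.313, -3.124, 0.001]
contact_force: [-0.5, 0.4, -0.3]
opening: 0.0004
finger_force: 0.0
```

```bash
python3 f.py
```

```text
pos [0.5942 0.0551 0.0455] F [-0.08 -0.44 -0.06] [0.48 0.54 0.19] [(np.float64(323.1), np.float64(214.66), 29), (np.float64(311.48), np.float64(196.04), 25), (np.float64(299.95), np.float64(176.15), 20)]
```

Emit:
move_arm([
  {"dp":[0,0,-0.015],"dr":[0,0,0]},
  {"dp":[0,0,-0.03],"dr":[0,0,0]},
  {"dp":[0,0,-0.045],"dr":[0,0,0]},
  {"dp":[0,0,-0.045],"dr":[0,0,0]},
  {"dp":[0,0,-0.045],"dr":[0,0,0]},
])

```text
time_s: 11.05
tool_pos: [0.5944, 0.0553, 0.0407]
eef_rot: [0.31, 3.126, 0.0]
contact_force: [-2.1, -0.2, 7.8]
opening: 0.0002
finger_force: 3.9
```

```bash
python3 f.py
```

```text
pos [0.5944 0.0552 0.0408] F [-1.74 -0.16  7.45] [0.27 0.37 0.38] [(np.float64(323.15), np.float64(215.44), 27), (np.float64(311.48), np.float64(196.04), 25), (np.float64(300.05), np.float64(176.1), 21)]
```

Emit:
move_arm([
  {"dp":[0,0,-0.008],"dr":[0,0,0]},
  {"dp":[0,0,-0.016],"dr":[0,0,0]},
  {"dp":[0,0,-0.024],"dr":[0,0,0]},
  {"dp":[0,0,-0.032],"dr":[0,0,0]},
  {"dp":[0,0,-0.038],"dr":[0,0,0]},
  {"dp":[0,0,-0.038],"dr":[0,0,0]},
  {"dp":[0,0,-0.038],"dr":[0,0,0]},
])

```text
time_s: 12.1
tool_pos: [0.5944, 0.0552, 0.0369]
eef_rot: [0.31, 3.126, 0.001]
contact_force: [-3.1, -0.5, 13.5]
opening: 0.0006
finger_force: 6.7
```

```bash
python3 f.py
```

```text
pos [0.5944 0.0552 0.037 ] F [-3.34 -0.43 13.38] [0.37 0.4  0.33] [(np.float64(322.85), np.float64(216.46), 26), (np.float64(311.48), np.float64(196.04), 25), (np.float64(299.95), np.float64(176.15), 20)]
```

Emit:
move_arm([
  {"dp":[0,0,-0.006],"dr":[0,0,0]},
  {"dp":[0,0,-0.006],"dr":[0,0,0]},
  {"dp":[0,0,-0.006],"dr":[0,0,0]},
  {"dp":[0,0,0.25],"dr":[0,0,0]},
  {"dp":[-0.05,-0.3,0.25],"dr":[0,0,0]},
  {"dp":[-0.15,-0.77,0.25],"dr":[0,0,0]},
  {"dp":[-0.15,-0.77,0.25],"dr":[0,0,0]},
])

```text
time_s: 13.15
tool_pos: [0.5744, -0.0453, 0.0655]
eef_rot: [-0.323, -3.124, 0.008]
contact_force: [0.4, -0.0, 0.3]
opening: 0.0006
finger_force: 0.0
```

Emit:
move_arm([
  {"dp":[-0.15,-0.78,0],"dr":[0,0,0]},
  {"dp":[-0.15,-0.78,0],"dr":[0,0,0]},
  {"dp":[-0.15,-0.78,0],"dr":[0,0,0]},
  {"dp":[-0.15,-0.78,0],"dr":[0,0,0]},
  {"dp":[-0.15,-0.78,-0.1],"dr":[0,0,0]},
  {"dp":[-0.15,-0.78,-0.175],"dr":[0,0,0]},
  {"dp":[-0.15,-0.78,-0.175],"dr":[0,0,0]},
  {"dp":[-0.15,-0.78,-0.175],"dr":[0,0,0]},
])

```text
time_s: 13.95
tool_pos: [0.5579, -0.1296, 0.0437]
eef_rot: [-0.307, -3.125, -0.001]
contact_force: [-0.2, 0.2, 0.8]
opening: 0.0005
finger_force: 0.0
```

```bash
python3 f.py
```

```text
pos [ 0.5582 -0.1309  0.0445] F [-0.08  0.1  -0.12] [0.56 0.31 0.36] [(np.float64(323.5), np.float64(216.79), 14), (np.float64(310.47), np.float64(196.7), 30), (np.float64(299.67), np.float64(176.61), 18)]
```

Emit:
move_arm([
  {"dp":[0,0,-0.015],"dr":[0,0,0]},
  {"dp":[0,0,-0.03],"dr":[0,0,0]},
  {"dp":[0,0,-0.04],"dr":[0,0,0]},
  {"dp":[0,0,-0.04],"dr":[0,0,0]},
])

```text
time_s: 14.7
tool_pos: [0.5584, -0.131, 0.0396]
eef_rot: [0.31, 3.126, -0.0]
contact_force: [0.2, 0.8, 1.9]
opening: 0.0006
finger_force: 1.2
```

Emit:
move_arm([
  {"dp":[0,0,-0.015],"dr":[0,0,0]},
  {"dp":[0,0,-0.03],"dr":[0,0,0]},
  {"dp":[0,0,-0.03],"dr":[0,0,0]},
  {"dp":[0,0,-0.03],"dr":[0,0,0]},
])

```text
time_s: 15.1
tool_pos: [0.5584, -0.1309, 0.036]
eef_rot: [0.31, 3.126, -0.0]
contact_force: [0.3, -0.9, 4.6]
opening: 0.0004
finger_force: 1.8
```

```bash
python3 f.py
```

```text
pos [ 0.5583 -0.1309  0.036 ] F [ 0.42 -0.56  3.87] [0.47 0.44 0.28] [(np.float64(323.2), np.float64(216.73), 15), (np.float64(310.47), np.float64(196.7), 30), (np.float64(300.06), np.float64(178.11), 18)]
```

Emit:
move_arm([
  {"dp":[0,0,0.2],"dr":[0,0,0]},
  {"dp":[0,0,0.41],"dr":[0,0,0]},
  {"dp":[0.15,0.78,0.41],"dr":[0,0,0]},
  {"dp":[0.15,0.78,0.41],"dr":[0,0,0]},
  {"dp":[0.15,0.78,0.41],"dr":[0,0,0]},
])

```text
time_s: 15.95
tool_pos: [0.5766, -0.0276, 0.0846]
eef_rot: [-0.293, -3.127, -0.009]
contact_force: [-0.2, -0.0, -0.1]
opening: 0.0006
finger_force: 0.0
```

Emit:
move_arm([
  {"dp":[0.15,0.785,0],"dr":[0,0,0]},
  {"dp":[0.15,0.785,0],"dr":[0,0,0]},
  {"dp":[0.15,0.785,0],"dr":[0,0,0]},
  {"dp":[0.15,0.785,0],"dr":[0,0,0]},
  {"dp":[0.15,0.785,0],"dr":[0,0,0]},
  {"dp":[0.15,0.785,0],"dr":[0,0,0]},
  {"dp":[0.15,0.785,0],"dr":[0,0,0]},
  {"dp":[0.15,0.785,0],"dr":[0,0,0]},
], claw=0.68)

```text
time_s: 16.75
tool_pos: [0.594, 0.0558, 0.0852]
eef_rot: [-0.312, -3.126, 0.0]
contact_force: [0.3, 0.3, 0.8]
opening: 0.061
finger_force: 0.0
```

```bash
cat > g.py <<'E'
from h import *
import sys
out=sys.argv[1]
c=cap('scene'); w=cap('wrist'); s=get_state(); p=np.array(s['tool_pos']); R=cv2.Rodrigues(np.array(s['eef_rot'],float))[0]
print(p.round(4),s['eef_rot'],s['opening'],np.round(s['contact_force'],1),marks(c))
h=s['opening']/2
def view(c,P,x0,y0,wd,ht,k):
    im=cv2.resize(c['frame'][y0:y0+ht,x0:x0+wd,::-1].copy(),None,fx=k,fy=k,interpolation=cv2.INTER_CUBIC)
    for q,col in P:
        u=(proj(c,q)[0]-[x0,y0]+.5)*k; cv2.circle(im,tuple(u.astype(int).tolist()),3,col,-1)
    return im
P=[(p+R@np.array([0,sg*(h+6),-o]),col) for sg in(1,-1) for o,col in((0,(0,0,255)),(.022,(0,255,0)))]
u=proj(c,p)[0].astype(int)
a=view(c,P,u[0]-33,u[1]-50,66,100,6)
v=proj(w,p)[0].astype(int)
b=view(w,P,220,max(0,v[1]-60),200,150,2)
b=np.vstack([b,np.zeros((600-b.shape[0],400,3),np.uint8)])
cv2.imwrite('pics/'+out,np.hstack([a,b]))
E
python3 g.py g1.png
```

```text
[0.5941 0.0564 0.0852] [ 3.11368063e-01  3.12610607e+00 -1.68411547e-05] 0.06306817774838494 [-0.  -0.4  0.3] [(np.float64(322.8), np.float64(216.43), 30), (np.float64(311.48), np.float64(196.04), 25), (np.float64(299.31), np.float64(177.94), 16)]
```

View pics/g1.png

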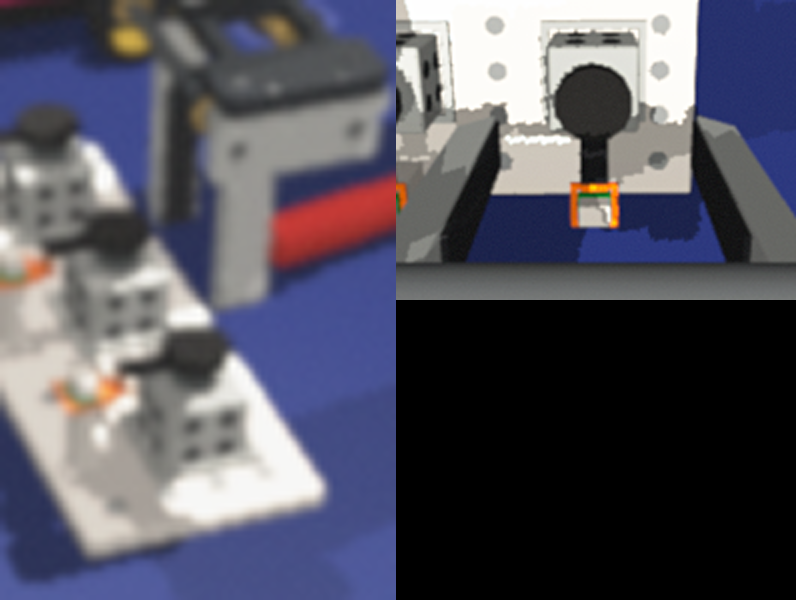

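The crop shows the near finger's tip at about (240,303), the far tip at (175,220) and the inner tip corners in the wrist view at (498,120) and (697,120). My overlay dots missed because of a unit slip (6 instead of 0.006), so I'm recomputing them.

```bash
python3 - <<'E'
from h import *
c=cap('scene'); w=cap('wrist'); s=get_state(); p=np.array(s['tool_pos']); R=cv2.Rodrigues(np.array(s['eef_rot'],float))[0]; h=s['opening']/2
u=proj(c,p)[0].astype(int)-[33,50]; v=[220,max(0,proj(w,p)[0].astype(int)[1]-60)]
for sg in(1,-1):
  for o in(0,.01,.02,.03): print(sg,o,((proj(c,p+R@[0,sg*(h+.006),-o])[0]-u+.5)*6).round(), [((proj(w,p+R@[sx*.008,sg*h,-o])[0]-v+.5)*2+[396,0]).round() for sx in(1,-1)])
print(marks(c))
E
```

```text
1 0 [238. 358.] [array([683., 102.]), array([682., 143.])]
1 0.01 [240. 339.] [array([688., 111.]), array([686., 154.])]
1 0.02 [241. 320.] [array([692., 121.]), array([690., 166.])]
1 0.03 [243. 300.] [array([697., 132.]), array([695., 179.])]
-1 0 [172. 258.] [array([507., 102.]), array([509., 143.])]
-1 0.01 [173. 239.] [array([503., 111.]), array([505., 154.])]
-1 0.02 [174. 221.] [array([498., 121.]), array([500., 166.])]
-1 0.03 [175. 202.] [array([493., 132.]), array([495., 179.])]
[(np.float64(322.88), np.float64(216.59), 32), (np.float64(311.48), np.float64(196.04), 25), (np.float64(299.31), np.float64(177.94), 16)]
```

Both cameras put the tips about 21 mm above the reported TCP, with the gripper open or closed, which agrees with the cap contact at TCP z = 0.042. I'll allow for that in the grasp: TCP z of about −0.004 puts the tips at about 0.018, just above the lip.

Emit:
move_arm([
  {"dp":[0,-0.005,-0.25],"dr":[0,0,0.001]},
  {"dp":[0,-0.005,-0.5],"dr":[0,0,0.001]},
  {"dp":[0,-0.005,-0.6],"dr":[0,0,0.001]},
  {"dp":[0,-0.005,-0.68],"dr":[0,0,0.001]},
  {"dp":[0,-0.005,-0.68],"dr":[0,0,0.001]},
  {"dp":[0,-0.005,-0.68],"dr":[0,0,0.001]},
])

```text
time_s: 17.55
tool_pos: [0.5948, 0.0564, 0.0043]
eef_rot: [0.3, 3.126, 0.0]
contact_force: [-0.0, -0.0, 0.8]
opening: 0.064
finger_force: 0.0
```

```bash
python3 f.py
```

```text
pos [0.5946 0.0564 0.0042] F [-0.13 -0.3  -0.11] [0.71 0.43 0.4 ] [(np.float64(323.91), np.float64(216.21), 33), (np.float64(311.65), np.float64(196.04), 26), (np.float64(299.2), np.float64(177.87), 15)]
```

Emit:
move_arm([
  {"dp":[0,0,-0.03],"dr":[0,0,0]},
  {"dp":[0,0,-0.05],"dr":[0,0,0]},
  {"dp":[0,0,-0.065],"dr":[0,0,0]},
  {"dp":[0,0,-0.065],"dr":[0,0,0]},
])

```text
time_s: 18.3
tool_pos: [0.5937, 0.0563, -0.0048]
eef_rot: [-0.3, -3.126, 0.0]
contact_force: [-0.1, -0.2, 0.0]
opening: 0.064
finger_force: 0.0
```

Emit:
move_arm([
  {"dp":[0,0,0],"dr":[0,0,0]},
  {"dp":[0,0,0],"dr":[0,0,0]},
  {"dp":[0,0,0],"dr":[0,0,0]},
  {"dp":[0,0,0],"dr":[0,0,0]},
  {"dp":[0,0,0],"dr":[0,0,0]},
  {"dp":[0,0,0],"dr":[0,0,0]},
], claw=0)

```text
time_s: 18.9
tool_pos: [0.5942, 0.0562, -0.0042]
eef_rot: [0.3, 3.127, -0.0]
contact_force: [-0.7, -1.2, 0.9]
opening: 0.0397
finger_force: 30.0
```

Emit:
move_arm([
  {"dp":[0,0,0.1],"dr":[0,0,0]},
  {"dp":[0,0,0.3],"dr":[0,0,0]},
  {"dp":[0,0,0.6],"dr":[0,0,0]},
  {"dp":[0,0,0.95],"dr":[0,0,0]},
  {"dp":[0,0,0.95],"dr":[0,0,0]},
])

```text
time_s: 19.4
tool_pos: [0.5985, 0.0568, 0.1158]
eef_rot: [0.299, 3.117, 0.004]
contact_force: [-0.0, 0.6, -1.3]
opening: 0.0397
finger_force: 30.0
```

Emit:
move_arm([
  {"dp":[-0.2,-0.4,0.1],"dr":[0,0,0]},
  {"dp":[-0.4,-0.9,0.1],"dr":[0,0,0]},
  {"dp":[-0.4,-0.9,0.1],"dr":[0,0,0]},
  {"dp":[-0.4,-0.9,0.1],"dr":[0,0,0]},
])

```text
time_s: 19.8
tool_pos: [0.544, -0.0561, 0.1218]
eef_rot: [-0.31, -3.125, 0.003]
contact_force: [0.2, -0.0, -2.3]
opening: 0.0397
finger_force: 30.0
```

Emit:
move_arm([
  {"dp":[-0.2,-0.4,0],"dr":[0,0,0]},
  {"dp":[-0.4,-0.9,0],"dr":[0,0,0]},
  {"dp":[-0.4,-0.9,0],"dr":[0,0,0]},
  {"dp":[-0.4,-0.9,0],"dr":[0,0,0]},
  {"dp":[-0.4,-0.9,0],"dr":[0,0,0]},
])

```text
time_s: 20.3
tool_pos: [0.4988, -0.1581, 0.1215]
eef_rot: [0.299, 3.127, 0.002]
contact_force: [0.4, 1.0, -1.6]
opening: 0.0399
finger_force: 30.0
```

```bash
python3 - <<'E'
from h import *
import pickle
c=cap('wrist','w3.png'); pickle.dump(c,open('w3.pkl','wb')); s=get_state()
print(s['tool_pos'],s['eef_rot'],s['opening'],s['contact_force'],proj(c,[.437,-.316,.053]))
E
```

```text
[ 0.4991141  -0.1573147   0.12152808] [2.96004414e-01 3.12732342e+00 2.51466703e-03] 0.04003321008798201 [-0.08832084  0.75215119 -1.93722073] [[140.2366958  172.24748427]]
```

View pics/w3.png

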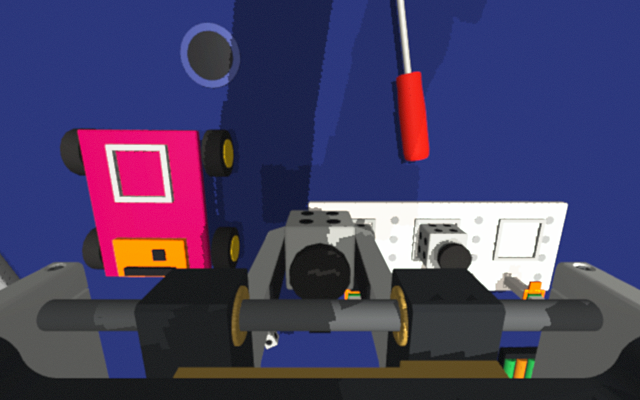

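The view shows the bumper held squarely and the empty seat 1. The socket lip's outer corners are at about (106,146), (167,144), (174,201) and (114,204).

```bash
python3 - <<'E'
from h import *
import pickle
c=pickle.load(open('w3.pkl','rb')); f=c['frame']
hsv=cv2.cvtColor(f,cv2.COLOR_RGB2HSV)
m=((hsv[...,1]<60)&(hsv[...,2]>120)).astype(np.uint8); k=np.zeros_like(m); k[135:212,98:182]=1; m*=k
ks=max(cv2.findContours(m,0,2)[0],key=cv2.contourArea)
hull=cv2.convexHull(ks); q=cv2.approxPolyDP(hull,5,True).reshape(-1,2); print(q)
P=np.array([ray(c,a,.053) for a in q]); print(P.round(4),'ctr',P.mean(0).round(4),[np.linalg.norm(P[i]-P[i-1]).round(4) for i in range(len(P))])
H=np.array([ray(c,a[0],.053)[:2] for a in hull],np.float32); r=cv2.minAreaRect(H*1000); print(r)
p=np.array([.4991,-.1573,.1215])
for z in(.068,.066): print(proj(c,p+[0,0,z]))
g=f.max(2); w=(g<60).astype(np.uint8); k[:]=0;k[235:310,280:360]=1;w*=k
w=cv2.morphologyEx(w,cv2.MORPH_OPEN,cv2.getStructuringElement(2,(31,31)))
x,y,a,b=cv2.boundingRect(w); print('cap',x,y,a,b,ray(c,(x+a/2-.5,y+b/2-.5),p[2]+.067))
E
```

```text
[[106 145]
 [165 145]
 [172 201]
 [115 201]]
[[ 0.4072 -0.338   0.053 ]
 [ 0.4174 -0.2852  0.053 ]
 [ 0.4692 -0.2957  0.053 ]
 [ 0.4589 -0.3493  0.053 ]] ctr [ 0.4382 -0.317   0.053 ] [np.float64(0.0528), np.float64(0.0537), np.float64(0.0528), np.float64(0.0545)]
((437.88739013671875, -317.3096008300781), (54.75341796875, 53.777313232421875), 78.55741119384766)
[[320.6058871  275.88744623]]
[[320.58230664 273.92088499]]
cap 290 243 60 67 [ 0.49960845 -0.15796852  0.1885    ]
```

Emit:
move_arm([
  {"dp":[-0.25,-0.4,0],"dr":[0,0,-0.001]},
  {"dp":[-0.51,-0.9,0],"dr":[0,0,-0.001]},
  {"dp":[-0.51,-0.95,0],"dr":[0,0,-0.001]},
  {"dp":[-0.51,-0.95,0],"dr":[0,0,-0.001]},
])

```text
time_s: 20.75
tool_pos: [0.4358, -0.2769, 0.1218]
eef_rot: [-0.317, -3.125, 0.003]
contact_force: [-0.2, -0.2, -1.3]
opening: 0.0396
finger_force: 30.0
```

Emit:
move_arm([
  {"dp":[0,-0.375,-0.05],"dr":[0,0,0]},
  {"dp":[0,-0.375,-0.15],"dr":[0,0,0]},
  {"dp":[0,-0.375,-0.4],"dr":[0,0,0]},
  {"dp":[0,-0.375,-0.55],"dr":[0,0,0]},
  {"dp":[0,-0.375,-0.62],"dr":[0,0,0]},
  {"dp":[0,-0.375,-0.62],"dr":[0,0,0]},
  {"dp":[0,-0.375,-0.62],"dr":[0,0,0]},
  {"dp":[0,-0.375,-0.62],"dr":[0,0,0]},
])

```text
time_s: 21.55
tool_pos: [0.438, -0.3187, 0.0483]
eef_rot: [0.309, 3.125, -0.001]
contact_force: [0.3, 0.3, -2.5]
opening: 0.0401
finger_force: 30.0
```

```bash
python3 - <<'E'
from h import *
s=get_state();print(s['tool_pos'],s['eef_rot'],s['opening'],s['contact_force'])
E
```

```text
[ 0.43800776 -0.3187356   0.04827419] [ 3.08689204e-01  3.12461267e+00 -1.24410366e-03] 0.04009266935010144 [ 0.32193128  0.33158373 -2.46305666]
```

Emit:
move_arm([
  {"dp":[-0.003,0.018,0],"dr":[0,0,0]},
  {"dp":[-0.003,0.018,0],"dr":[0,0,0]},
  {"dp":[-0.003,0.018,-0.04],"dr":[0,0,0]},
  {"dp":[-0.003,0.018,-0.08],"dr":[0,0,0]},
  {"dp":[-0.003,0.018,-0.1],"dr":[0,0,0]},
  {"dp":[-0.003,0.018,-0.1],"dr":[0,0,0]},
  {"dp":[-0.003,0.018,-0.1],"dr":[0,0,0]},
])

```text
time_s: 22.25
tool_pos: [0.4364, -0.3165, 0.0351]
eef_rot: [-0.31, -3.126, -0.0]
contact_force: [-0.1, 0.7, -2.1]
opening: 0.0398
finger_force: 30.0
```

Emit:
move_arm([
  {"dp":[0.005,0,-0.006],"dr":[0,0,0]},
  {"dp":[0.005,0,-0.012],"dr":[0,0,0]},
  {"dp":[0.005,0,-0.012],"dr":[0,0,0]},
  {"dp":[0.005,0,-0.012],"dr":[0,0,0]},
])

```text
time_s: 22.65
tool_pos: [0.4372, -0.3165, 0.0339]
eef_rot: [0.31, 3.126, -0.0]
contact_force: [0.4, -0.8, -2.2]
opening: 0.0397
finger_force: 30.0
```

Emit:
move_arm([
  {"dp":[0,0,-0.005],"dr":[0,0,0]},
  {"dp":[0,0,-0.008],"dr":[0,0,0]},
  {"dp":[0,0,-0.008],"dr":[0,0,0]},
])

```text
time_s: 22.95
tool_pos: [0.4372, -0.3165, 0.0338]
eef_rot: [0.31, 3.126, -0.0]
contact_force: [-0.8, 0.9, 6.2]
opening: 0.0395
finger_force: 30.0
```

Emit:
move_arm([
  {"dp":[0,0,0],"dr":[0,0,0]},
  {"dp":[0,0,0],"dr":[0,0,0]},
  {"dp":[0,0,0],"dr":[0,0,0]},
  {"dp":[0,0,0],"dr":[0,0,0]},
], claw=0.6)

```text
time_s: 23.35
tool_pos: [0.4372, -0.3165, 0.0328]
eef_rot: [-0.31, -3.126, -0.0]
contact_force: [-0.2, -0.4, -0.0]
opening: 0.0567
finger_force: 0.0
```

Emit:
move_arm([
  {"dp":[0,0,0.1],"dr":[0,0,0]},
  {"dp":[0,0,0.3],"dr":[0,0,0]},
  {"dp":[0,0,0.6],"dr":[0,0,0]},
  {"dp":[0,0,0.6],"dr":[0,0,0]},
  {"dp":[0,0,0.6],"dr":[0,0,0]},
])

```text
time_s: 23.85
tool_pos: [0.4378, -0.3169, 0.1062]
eef_rot: [0.31, 3.124, -0.002]
contact_force: [0.1, 0.7, -0.1]
opening: 0.0565
finger_force: 0.0
```

```bash
sed -i 's/(h+6)/(h+.006)/' g.py; python3 g.py g2.png
```

```text
[ 0.4366 -0.3161  0.1045] [-3.09705466e-01 -3.12528658e+00 -9.07572897e-04] 0.056380128746073156 [-0.5 -0.9  0.2] [(np.float64(321.1), np.float64(217.9), 10), (np.float64(310.41), np.float64(197.0), 17), (np.float64(299.95), np.float64(177.86), 21)]
```

View pics/g2.png

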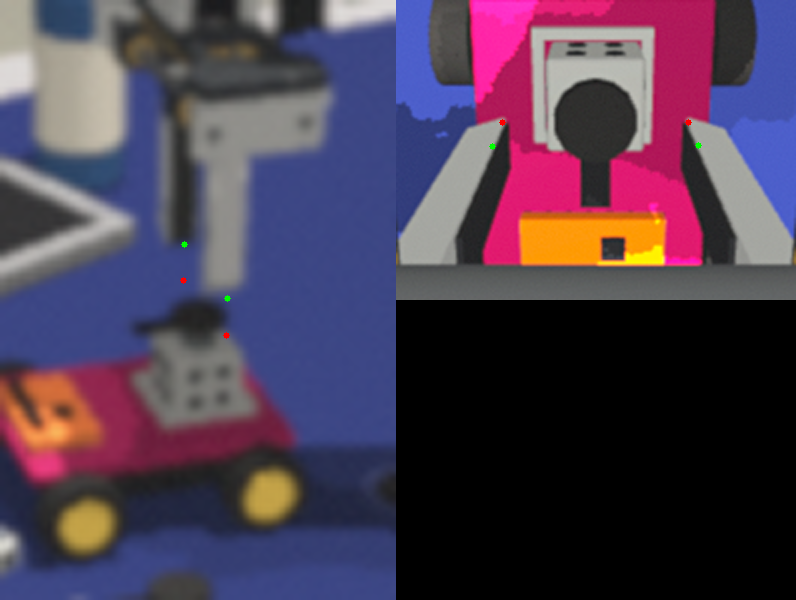

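The bumper sits upright inside the lip, with its tongue pointing to the rover's rear, and the fingers are clear. Next I close the gripper and do the check push. Contact is expected at TCP z ≈ 0.080.

Emit:
move_arm([
  {"dp":[0,0,0],"dr":[0,0,0]},
  {"dp":[0,0,0],"dr":[0,0,0]},
  {"dp":[0,0,0],"dr":[0,0,0]},
  {"dp":[0,0,0],"dr":[0,0,0]},
  {"dp":[0,0,0],"dr":[0,0,0]},
  {"dp":[0,0,0],"dr":[0,0,0]},
  {"dp":[0,0,0],"dr":[0,0,0]},
  {"dp":[0,0,0],"dr":[0,0,0]},
  {"dp":[0.008,0,-0.08],"dr":[0,0,0]},
  {"dp":[0.008,0,-0.14],"dr":[0,0,0]},
  {"dp":[0.008,0,-0.17],"dr":[0,0,0]},
  {"dp":[0.008,0,-0.17],"dr":[0,0,0]},
  {"dp":[0.008,0,-0.17],"dr":[0,0,0]},
], claw=0)

```text
time_s: 25.25
tool_pos: [0.438, -0.3165, 0.0843]
eef_rot: [-0.31, -3.126, -0.0]
contact_force: [0.2, -0.6, 0.0]
opening: 0.0006
finger_force: 0.0
```

```bash
python3 f.py
```

```text
pos [ 0.4382 -0.3166  0.0847] F [ 0.07  0.14 -0.06] [0.27 0.53 0.6 ] [(np.float64(321.1), np.float64(217.9), 10), (np.float64(310.41), np.float64(197.0), 17), (np.float64(299.95), np.float64(177.86), 21)]
```

Down about 6 mm, to 0.0785.

Emit:
move_arm([
  {"dp":[0,0,-0.02],"dr":[0,0,0]},
  {"dp":[0,0,-0.035],"dr":[0,0,0]},
  {"dp":[0,0,-0.05],"dr":[0,0,0]},
  {"dp":[0,0,-0.05],"dr":[0,0,0]},
  {"dp":[0,0,-0.05],"dr":[0,0,0]},
])

```text
time_s: 26.1
tool_pos: [0.4382, -0.3165, 0.0791]
eef_rot: [0.31, 3.126, -0.0]
contact_force: [-1.3, 1.2, 6.9]
opening: 0.0007
finger_force: 3.6
```

```bash
python3 f.py
```

```text
pos [ 0.4382 -0.3165  0.0791] F [-0.84  1.15  6.84] [0.61 0.37 0.37] [(np.float64(321.1), np.float64(217.9), 10), (np.float64(310.22), np.float64(196.78), 18), (np.float64(299.95), np.float64(177.86), 21)]
```

Emit:
move_arm([
  {"dp":[0,0,-0.008],"dr":[0,0,0]},
  {"dp":[0,0,-0.016],"dr":[0,0,0]},
  {"dp":[0,0,-0.024],"dr":[0,0,0]},
  {"dp":[0,0,-0.032],"dr":[0,0,0]},
  {"dp":[0,0,-0.04],"dr":[0,0,0]},
  {"dp":[0,0,-0.044],"dr":[0,0,0]},
  {"dp":[0,0,-0.044],"dr":[0,0,0]},
  {"dp":[0,0,-0.044],"dr":[0,0,0]},
])

```text
time_s: 27.25
tool_pos: [0.4383, -0.3166, 0.0746]
eef_rot: [0.31, 3.126, -0.0]
contact_force: [-1.6, 1.6, 13.6]
opening: 0.0003
finger_force: 6.9
```

```bash
python3 f.py
```

```text
pos [ 0.4383 -0.3166  0.0746] F [-2.44  1.96 13.83] [0.55 0.41 0.4 ] [(np.float64(320.78), np.float64(218.0), 9), (np.float64(310.28), np.float64(196.83), 18), (np.float64(299.95), np.float64(177.86), 21)]
```

The check push read 13.8 N at about 5.9 mm. I'll lift clear and take a last look.

Emit:
move_arm([
  {"dp":[0,0,0.1],"dr":[0,0,0]},
  {"dp":[0,0,0.4],"dr":[0,0,0]},
  {"dp":[0,0,0.8],"dr":[0,0,0]},
  {"dp":[0,0,0.8],"dr":[0,0,0]},
  {"dp":[0,0,0.8],"dr":[0,0,0]},
])

```text
time_s: 28.1
tool_pos: [0.4387, -0.3168, 0.1701]
eef_rot: [0.31, 3.124, -0.002]
contact_force: [-0.9, 0.3, 0.4]
opening: 0.0007
finger_force: 0.0
```

```bash
python3 - <<'E'
from h import *
c=cap('scene'); cv2.imwrite('pics/fin.png',cv2.resize(c['frame'][115:245,260:400,::-1],None,fx=4.6,fy=4.6,interpolation=cv2.INTER_CUBIC))
E
```

```text
(no output)
```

View pics/fin.png

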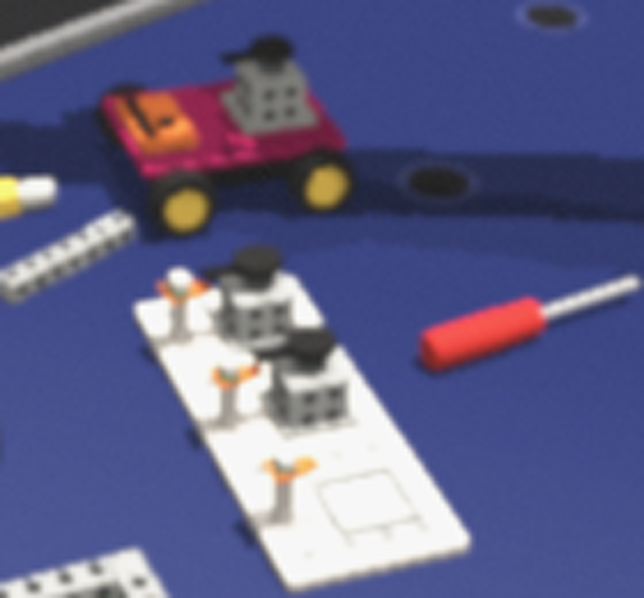

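The bumper stands upright in the rover at about (270,90). The other two are still in their seats, and all three markers have moved down their posts.

```bash
python3 -c "
from plant import *
print(sign_off())"
```

```text
the job is handed in; nothing more can be done
None
```

I tested all three bumpers at about 6 mm (about 14 N at seat 1, 6 N at seat 2, 4 N at seat 3), put the firmest, from seat 1, in the rover's socket, where it stands upright and read 13.8 N when pushed about 6 mm again, and handed the job in.

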